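Take the lapped rail off the pile and lock it in the jig

TASK

Lift the lapped rail off the top of the pile of boards without shifting the boards under it, and lay it flat in the plywood locating jig, step facing up, with its long side flush against the two side blocks, its full-thickness end flush against the end block and its stepped end away from the end block. Then swing the steel hold-down bar across the rail until it points straight over it. Leave the tape measure and the sanding block where they are.

Things in the scene. Friction and masses are not known exactly. Their poses are not given: they have to be found in the camera images.
- rail: Lapped wooden rail on top of the pile: bar 170 (x) x 44 (y) x 28 (z) mm, 0.13 kg. The upper half is cut away over the last 44 mm at its -x end (half-lap step, 14 thick there); +x points to the full-thickness end. Origin: centre of the underside of the 170 x 44 outline, z up. At the start it bridges the two battens, its underside 36 mm above the table.
- rail_lap_end (a point): Middle of the end face of the rail's stepped (thin) end, at rail x = -85, z = 7 mm.
- panel: Plywood panel offcut 200 (x) x 130 (y) x 18 mm, flat on the table, the lowest part of the pile, loose. Origin: centre of its underside.
- wide_batten: Plain batten 50 (x) x 130 (y) x 18 mm with two dark screw holes, loose, flat on the panel, under the rail's stepped half, about 50 mm to the -x side of the panel's centre. Origin: centre of its underside.
- wide_batten_end (a point): Middle of the wide batten's +y end face.
- narrow_batten: Plain batten 36 (x) x 112 (y) x 18 mm, loose, flat on the panel, under the rail's other half, about 55 mm to the +x side of the panel's centre; there is a gap of about 60 mm between the battens. Origin: centre of its underside.
- narrow_batten_end (a point): Middle of the narrow batten's +y end face.
- jig: Jig fixed on table: plywood base 230 x 140 (y -85 to 55) x 12 mm; dark blocks 14 high on it: two side blocks (30 long, centred at x -60 and 60, inner faces y = 22, 90 free between), one end block (30 along y, inner face x = 85). Origin: on the table below the rail's place: a seated rail has its origin at x 0, y 0, z 12, axes parallel. Hold-down post, radius 10, at x 45, y -50.
- hold_down (a joint): Steel hold-down bar 84 x 18 x 10 mm, turns level on the jig's post (jig x 45, y -50 mm); underside 43 mm above the table, 3 above a seated rail. 0 rad: parked, pointing along jig +x beside the rail's place; grows anticlockwise from above; 1.57: along jig +y, straight across the rail; stop at 1.65. Stays where left (friction 0.03 N m).
- hold_down_knob (a point): Upright black knob on the outer end of the hold-down bar, 12 mm diameter, 26 mm tall (53 to 79 mm above the table), 62 mm from the pivot. This point is halfway up it, 66 mm above the table.
- tape_measure: Yellow tape measure, 36 x 89 x 71 mm, a bystander. Origin: centre of its underside.
- sanding_block: Brown sanding block, 62 x 105 x 31 mm, a bystander. Origin: centre of its underside.

How it is judged:
By the outcome, as a careful person would: the job done as asked, in the order asked, and still so for the second after the job is handed in, with the robot touching nothing.
It also fails if it takes over 51 s, if anything falls off the work surface, if the arm or the gripper's body presses on something with over 40 N, if the wrist force passes 120 N, or if a joint passes its speed limit or range.

ROBOT

A 6-joint arm with a two-finger parallel gripper is mounted at the origin on a cart in front of the work surface, level with it; the furniture and walls round the work are solid. World frame = base frame: x ahead of the robot, y to its left, z up, the work surface at z = 0. Lengths are in mm, angles in rad, forces in N, time in s.
With the tool pointing down it reaches from about 325 to 900 mm from the base axis. Payload 6.1 kg.
Tool frame: the origin (TCP) lies midway between the tips of the shut fingers; the grasp point (between the pads) lies behind it (bot.grip_depth is the z of the grasp point in the tool frame, in mm); z points along the fingers, y is the line along which they close (so a half turn about z gives the same grasp; the last joint's range is limited). The gripper opens to 85 mm and grips with 20 to 120 N. Pads are 22 mm wide; open, the fingers measure 114 mm over their backs; the gripper's body (76 mm by 85 mm) begins 54 mm behind the grasp point. The pads swing forward as they close: fully open they stand 13 mm farther back than shut.
Start: joints at [1.05, 0.22, 1.526, -0, 1.395, -0.126], TCP at [240.387, 576.914, 231.3] pointing down, gripper open.
Joint ranges: [-2.98, 2.98], [-0.91, 2.08], [0.09, 2.57], [-1.24, 4.39], [0.2, 2.65], [-2.68, 2.68]. Speed limits (rad/s): [2.57, 2.57, 3.01, 3.14, 3.14, 3.14].

INTERFACE

Orientations are given as a unit quaternion [x, y, z, w].
In Python, from plant import bot gives the robot as it stands. The module is installed in compiled form; this text tells all that it offers.
- The arm moves only by the tool move_arm, never from a script. Its argument "motion" is a list of rows, each a list of 5 numbers: the shift along the world's x, y, z normalised to -1 to 1, where 1 is 300 mm, then the turn about the world's z normalised to -1 to 1, where 1 is 0.5 rad, then the opening, from 0 (shut) to 1 (fully open). A call has 1 to 10 rows; each row is the pose to reach, as a shift and turn from the pose commanded when the call began; what a row does not reach only later rows make up. A row lasts 1/8 s, in which the tool goes at most 62.5 mm and 10.7 degrees, less where a joint would pass 70% of its speed; a pose out of reach is approached as far as the arm can. A call with a number of a shift or a turn outside -1 to 1 is refused whole. A call with a gripper value outside its range is refused whole. The fingers move at their own pace and stop on an object; "newtons" is the grip in N (left out, the last holds). Time passes only in rows, so rows that repeat a pose let the fingers close. It gives the time, the measured TCP pose, the force, the opening and the grip force at its end, in the units of the state.
- bot.sense(): the state, without advancing time (a new reading comes with each control period).
- bot.grab_frame(name): name is "scene" or "top"; returns a dict with "image" (420x560x3 uint8, red, green, blue), "fx", "fy", "cx", "cy" (pixels), "k1" (the pictures are not rectified: a ray, as slopes to the right and down, at radius r is drawn at 1 + k1 r^2 times it, then the intrinsics apply), "rvec" (rotation vector, rad) and "tvec" (3), from world to camera coordinates, as OpenCV has them. Camera axes: x right, y down, z forward; pixel columns grow to the right and rows downward; lengths in mm; the calibration is good to about 2 mm. A picture is of the moment at which its call begins. There is no depth.
- bot.hand_in(): hands the job in; it is judged then, once.
The state is a dict: "time_s": time; "q": joint angles; "joint_velocities": joint speeds; "effort": joint torques, N m; "position": TCP position; "tool_rot": TCP orientation; "ft_force": force on the tool from outside, world axes, zero at the start; "moment": the same for the moment, N m; "opening": opening from 0.0 (shut) to 1.0 (fully open); "gripper_force": force on a finger pad.
Only numpy, scipy, OpenCV 4.12 (cv2) and the standard library are available. Lean on these libraries where they do the work, as an engineer would, in place of code of your own. Each camera call takes 0.05 s, during which the arm holds its last target. There are 200 camera calls.

## Working session

There is one attempt and no reset: what is moved stays moved. The work goes in short steps, Python scripts to look and compute and a tool call to move; the robot and the scene stay as the last step left them, time stands still between calls to the robot, and variables do not carry over. Pictures are saved under pics/ and viewed, at most 10 in all, crops included, and the job is handed in when it is done.

Besides the shell and the picture viewer there is one more tool, called after "Call:" as a command line: name --pt "numbers of a row" for each row, then --argument value for the rest. move_arm: Moves the arm, as the interface text tells. Scaled input: -1 to 1 covers 300 mm each way for a shift and 0.5 rad each way for a turn. Its arguments: {"type":"object","properties":{"motion":{"type":"array","items":{"type":"array","items":{"type":"number"}}},"newtons":{"type":"number"}},"required":["motion"]}

```bash
mkdir -p pics; cat > h.py <<'E'
import numpy as np, cv2
from plant import bot
def grab(n):
    f=bot.grab_frame(n); f['R']=cv2.Rodrigues(np.array(f['rvec'],float))[0]; f['t']=np.array(f['tvec'],float).ravel(); return f
def ray(f,u,v):
    xd=(u-f['cx'])/f['fx']; yd=(v-f['cy'])/f['fy']; rd=np.hypot(xd,yd); r=rd
    for _ in range(30): r=rd/(1+f['k1']*r*r)
    s=r/rd if rd>0 else 1
    d=f['R'].T@np.array([xd*s,yd*s,1]); return -f['R'].T@f['t'], d
def onz(f,u,v,z):
    c,d=ray(f,u,v); return c+d*(z-c[2])/d[2]
def proj(f,p):
    c=f['R']@np.array(p,float)+f['t']; x,y=c[0]/c[2],c[1]/c[2]; k=1+f['k1']*(x*x+y*y)
    return np.array([f['fx']*x*k+f['cx'],f['fy']*y*k+f['cy']])
def save(f,n): cv2.imwrite('pics/'+n,cv2.cvtColor(f['image'],cv2.COLOR_RGB2BGR))
E
python3 - <<'E'
from h import *
for n in('top','scene'):
    f=grab(n); save(f,n+'1.png'); print(n,-f['R'].T@f['t'],f['fx'],f['k1'])
s=bot.sense(); print(s, bot.grip_depth)
E
```

```text
top [360.15144772 205.83386062 986.25274433] 402.9911578046797 -0.059094884575264774
scene [ 286.28663001 -343.945533    773.49117353] 420.8708650957228 0.02763836737996089
{'time_s': 0.1, 'q': array([ 1.04992054e+00,  2.21208187e-01,  1.52751780e+00, -2.33401346e-05,
        1.39470913e+00, -1.26064158e-01]), 'joint_velocities': array([ 5.66277155e-05, -1.56516168e-03, -3.32071763e-03,  7.70993103e-04,
       -1.40558624e-03,  6.42351549e-04]), 'effort': array([ 7.94605949e-04, -4.98245573e+01, -3.90545869e+01, -6.51932601e-05,
        5.66588322e-03, -1.83658494e-05]), 'position': array([240.10432431, 576.43058808, 230.25973703]), 'tool_rot': array([ 1.96124092e-01,  9.80578651e-01, -8.77107688e-04, -2.81929791e-04]), 'ft_force': array([-0.59306417, -0.62159696,  0.62574378]), 'moment': array([ 0.00621885,  0.01603968, -0.00731747]), 'gripper_force': 0.0, 'opening': 0.9992999554519866} -18.700000000000003
```

View pics/top1.png

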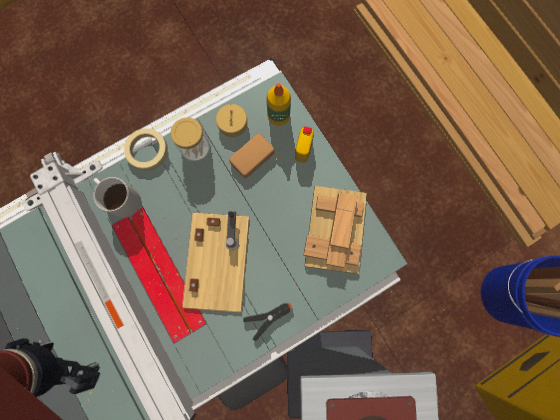

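View pics/scene1.png

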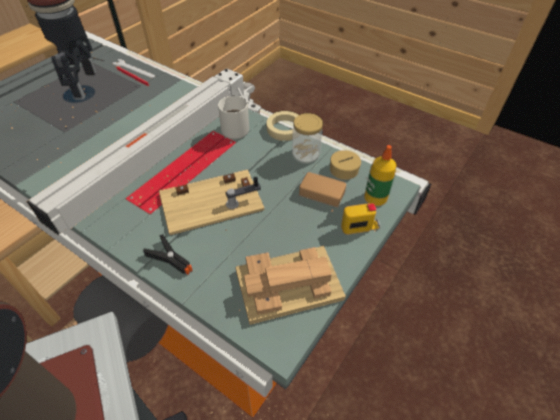

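The top view shows the jig around (217,262) with its hold-down at (231,230) and the pile at (337,230). Its sanding block is at (252,155) and its tape at (304,143). The arm is at lower left, beyond a metal fence. The scene view shows the jig at (212,200) and the pile at (290,283). I'll enlarge both.

```bash
python3 - <<'E'
import cv2, numpy as np
t=cv2.imread('pics/top1.png'); s=cv2.imread('pics/scene1.png')
a=cv2.resize(t[180:320,175:375],None,fx=4,fy=4,interpolation=cv2.INTER_CUBIC)
b=cv2.resize(s[165:325,150:350],None,fx=3.75,fy=3.75,interpolation=cv2.INTER_CUBIC)
cv2.imwrite('pics/tc.png',a); cv2.imwrite('pics/sc.png',b)
from h import *
f=grab('top')
for u,v in [(90,375),(217,262),(337,230),(280,65),(400,265)]: print(u,v,onz(f,u,v,0).round())
E
```

```text
90 375 [162. 655.  -0.]
217 262 [423. 357.   0.]
337 230 [497.  61.   0.]
280 65 [949. 194.   0.]
400 265 [407. -90.   0.]
```

View pics/tc.png

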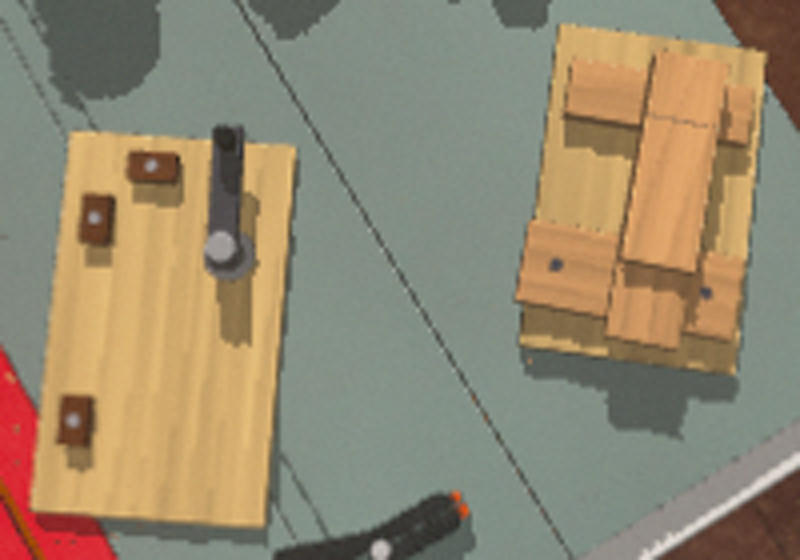

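View pics/sc.png

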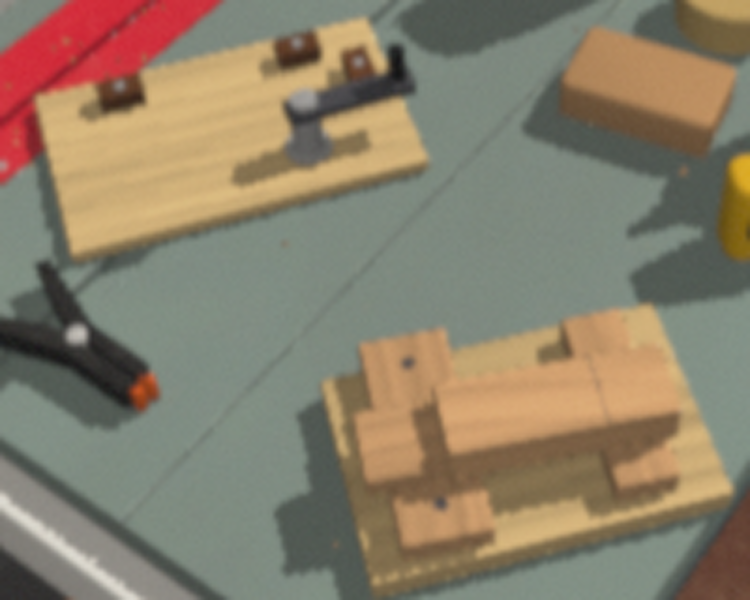

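Top crop: rail's thick top runs from (653,52)/(728,62) to the step edge (622,260)/(693,271). The jig base corners are (72,132), (297,146), (267,527) and (32,513). The end block is at the top and the side blocks at the left, so jig +x points up in the picture. The scene crop shows the same layout.

```bash
cat > m.py <<'E'
from h import *
from scipy.spatial.transform import Rotation as Ro
def fit(loc,w):
    loc=np.array(loc,float); w=np.array(w)[:,:2]; lc,wc=loc.mean(0),w.mean(0)
    a,b=loc-lc,w-wc; th=np.arctan2((a[:,0]*b[:,1]-a[:,1]*b[:,0]).sum(),(a*b).sum())
    R=np.array([[np.cos(th),-np.sin(th)],[np.sin(th),np.cos(th)]]); t=wc-R@lc
    return t,th,(w-(loc@R.T+t))
E
cat > fit1.py <<'E'
from m import *
ft,fs=grab('top'),grab('scene')
T=lambda p:((p[0]+.5)/4-.5+175,(p[1]+.5)/4-.5+180)
S=lambda p:((p[0]+.5)/3.75-.5+150,(p[1]+.5)/3.75-.5+165)
rl=[(85,22),(85,-22),(-41,22),(-41,-22)]; jl=[(115,55),(115,-85),(-115,-85),(-115,55)]
D={('rail','t',64):(rl,[(653,52),(728,62),(622,260),(693,271)]),
('jig','t',12):(jl,[(72,132),(297,146),(267,527),(32,513)]),
('rail','s',64):(rl,[(663,347),(680,410),(440,385),(447,460)]),
('jig','s',12):(jl,[(365,18),(428,160),(72,250),(37,97)])}
for (n,c,z),(l,p) in D.items():
    f,m=(ft,T) if c=='t' else (fs,S)
    g=cv2.cvtColor(f['image'],cv2.COLOR_RGB2GRAY)
    q=np.array([m(x) for x in p],np.float32)
    q2=cv2.cornerSubPix(g,q.reshape(-1,1,2).copy(),(2,2),(-1,-1),(3,30,.01)).reshape(-1,2)
    for k,qq in(('man',q),('sub',q2)):
        t,th,r=fit(l,[onz(f,*x,z) for x in qq]); print(n,c,k,t.round(1),th.round(4),'res',r.round(1).tolist())
R=Ro.from_quat(bot.sense()['tool_rot']).as_matrix(); print('tool y ang',np.arctan2(R[1,1],R[0,1]))
E
python3 fit1.py
```

```text
rail t man [490.3  59.5] -0.1988 res [[-1.5, 0.3], [0.4, -0.6], [-0.2, -1.1], [1.3, 1.4]]
rail t sub [491.5  59.2] -0.1942 res [[-3.7, 0.8], [-1.0, -0.7], [2.0, 1.7], [2.7, -1.9]]
jig t man [426.2 371.7] -0.081 res [[-0.7, -0.6], [-0.6, 0.4], [1.3, 0.5], [0.1, -0.2]]
jig t sub [425.9 372.3] -0.0848 res [[-0.8, -0.2], [-3.5, 0.9], [3.1, 1.0], [1.2, -1.7]]
rail s man [490.4  54.4] -0.2177 res [[0.0, -1.3], [-1.6, 3.0], [3.5, -0.8], [-1.9, -0.9]]
rail s sub [489.4  54.3] -0.2157 res [[1.1, -1.3], [-1.8, 2.6], [1.7, -0.5], [-0.9, -0.7]]
jig s man [426.8 369.3] -0.0925 res [[-2.2, -0.6], [-1.2, 0.6], [1.8, 2.2], [1.6, -2.3]]
jig s sub [425.7 368.6] -0.1002 res [[-1.2, -1.4], [-2.4, 2.1], [2.0, 0.0], [1.6, -0.8]]
tool y ang 1.1760139441014277
```

Call:
move_arm --pt "0.425 -0.867 0 0.384 1" --pt "0.425 -0.867 0 0.384 1" --pt "0.425 -0.867 0 0.384 1" --pt "0.425 -0.867 0 0.384 1" --pt "0.425 -0.867 0 0.384 1"

```text
time_s: 0.88
position: [368.7, 314.5, 231.4]
tool_rot: [0.102, 0.995, -0.0, 0.0]
ft_force: [0.2, 0.7, -0.3]
opening: 0.998
gripper_force: 0.0
```

Call:
move_arm --pt "0.425 -0.867 -0.3 0 1" --pt "0.425 -0.867 -0.3 0 1" --pt "0.425 -0.867 -0.3 0 1" --pt "0.425 -0.867 -0.3 0 1" --pt "0.425 -0.867 -0.3 0 1" --pt "0.425 -0.867 -0.3 0 1"

```text
time_s: 1.62
position: [495.5, 53.8, 140.0]
tool_rot: [0.104, 0.995, -0.0, -0.001]
ft_force: [0.2, 1.0, -0.6]
opening: 1.001
gripper_force: 0.0
```

```bash
python3 - <<'E'
from m import *
a,b=grab('top'),grab('scene')
A=cv2.resize(a['image'][170:290,285:385],None,fx=4.5,fy=4.5,interpolation=2)
B=cv2.resize(b['image'][205:325,220:305+45],None,fx=4.5,fy=4.5,interpolation=2)[:, :580]
im=np.hstack([A,B])[:, :1020]; im=cv2.resize(im,(790,int(540*790/im.shape[1])))
cv2.imwrite('pics/c2.png',im[:,:,::-1])
s=bot.sense(); print(s['time_s'],s['position'],s['opening'],im.shape)
R=Ro.from_quat(s['tool_rot']).as_matrix(); print(np.arctan2(R[1,1],R[0,1]))
E
```

```text
1.725 [495.11822817  56.59193572 141.08612009] 1.0010651795670356 (418, 790, 3)
1.3663612797792515
```

View pics/c2.png

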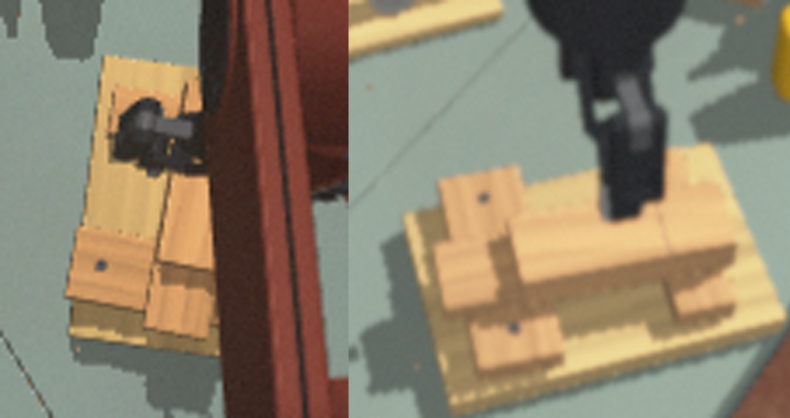

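The top view is partly hidden by the arm. The scene crop shows the gripper centred over the rail, with both fingers beside it and between the battens. I'll descend and close gently.

Call:
move_arm --pt "0 0 -0.15 0 1" --pt "0 0 -0.25 0 1" --pt "0 0 -0.3 0 1" --pt "0 0 -0.344 0 1" --pt "0 0 -0.344 0 1" --newtons 25

```text
time_s: 2.35
position: [495.2, 57.2, 37.9]
tool_rot: [0.101, 0.995, 0.0, -0.0]
ft_force: [-0.1, 0.2, -1.3]
opening: 0.996
gripper_force: 0.0
```

Call:
move_arm --pt "0 0 0 0 0.75" --pt "0 0 0 0 0.65" --pt "0 0 0 0 0.6" --pt "0 0 0 0 0.56"

```text
time_s: 2.85
position: [495.6, 56.7, 38.4]
tool_rot: [0.101, 0.995, 0.0, 0.0]
ft_force: [-0.1, 0.6, 0.1]
opening: 0.56
gripper_force: 0.0
```

Call:
move_arm --pt "0 0 0 0 0.53" --pt "0 0 0 0 0.5" --pt "0 0 0 0 0.45" --pt "0 0 0 0 0.4" --pt "0 0 0 0 0.4"

```text
time_s: 3.48
position: [495.5, 56.7, 38.3]
tool_rot: [0.101, 0.995, -0.0, 0.0]
ft_force: [-1.6, -1.0, 3.2]
opening: 0.51
gripper_force: 26.5
```

Call:
move_arm --pt "0 0 0.02 0 0.4" --pt "0 0 0.06 0 0.4" --pt "0 0 0.14 0 0.4" --pt "0 0 0.25 0 0.4" --pt "0 0 0.36 0 0.4" --pt "0 0 0.4 0 0.4" --pt "0 0 0.4 0 0.4" --newtons 40

```text
time_s: 4.35
position: [495.8, 56.8, 158.7]
tool_rot: [0.101, 0.995, 0.0, 0.001]
ft_force: [0.3, 0.3, -1.2]
opening: 0.507
gripper_force: 41.6
```

```bash
python3 - <<'E'
from m import *
a,b=grab('top'),grab('scene')
save(b,'s3.png'); save(a,'t3.png')
A=cv2.resize(a['image'][140:290,235:385],(400,400),interpolation=2); B=cv2.resize(b['image'][175:325,200:350],(400,400),interpolation=2)
cv2.imwrite('pics/c3.png',np.hstack([A,B])[:,:,::-1])
print(bot.sense()['position'])
E
```

```text
[494.44335461  56.7826464  156.74743864]
```

View pics/c3.png

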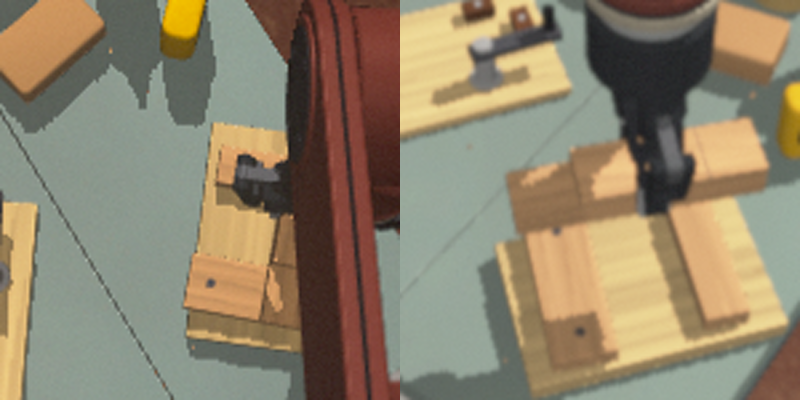

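The rail is lifted level, and both battens and the panel sit as before. In the right half the rail's thick end is at about (751,118)/(767,153) and its step edge at (570,150).

```bash
python3 - <<'E'
from m import *
f=grab('scene'); S=lambda p:((p[0]-400+.5)/2.6667-.5+200,(p[1]+.5)/2.6667-.5+175)
for l,p,z in [((85,22),(751,118),184),((85,-22),(767,153),184),((-41,22),(570,150),184),((-41,-22),(577,190),184),((-85,22),(508,172),170)]:
    w=onz(f,*S(p),z)[:2]; d=w-np.array([495.4,56.5]); c,s=np.cos(-.203),np.sin(-.203)
    print(l,w.round(1),'rel tool in rail frame',(c*d[0]+s*d[1]).round(1),(-s*d[0]+c*d[1]).round(1))
# jig blocks by dark-brown mask, top view (from first picture)
t=cv2.imread('pics/top1.png'); ft=grab('top')
hsv=cv2.cvtColor(t,cv2.COLOR_BGR2HSV); m=((hsv[...,2]<110)&(hsv[...,1]>90)).astype(np.uint8); m[:205]=0;m[310:]=0;m[:,:183]=0;m[:,228:]=0
n,L,st,ce=cv2.connectedComponentsWithStats(m)
for i in range(1,n):
    if st[i,4]>15: print(st[i],onz(ft,*ce[i],26)[:2].round(1))
for th,o in ((-.085,(426,370.5)),):
    R=np.array([[np.cos(th),-np.sin(th)],[np.sin(th),np.cos(th)]])
    for b in [(-60,29),(60,29),(92,0)]: print('pred',(R@b+o).round(1))
E
```

```text
(85, 22) [577.3  58.4] rel tool in rail frame 79.8 18.3
(85, -22) [572.2  27.6] rel tool in rail frame 81.0 -12.8
(-41, 22) [454.2  84.1] rel tool in rail frame -45.9 18.7
(-41, -22) [445.4  52.1] rel tool in rail frame -48.1 -14.4
(-85, 22) [413.   94.3] rel tool in rail frame -88.3 20.4
[208 219  12   8  40] [515.9 358. ]
[196 229   8  13  80] [487.9 395.9]
[190 280   8  12  66] [368.  406.4]
pred [368.7 404.5]
pred [488.2 394.3]
pred [517.7 362.7]
```

Call:
move_arm --pt "-0.03 0.1 0 0.05 0.4" --pt "-0.08 0.28 0 0.1 0.4" --pt "-0.13 0.46 0 0.15 0.4" --pt "-0.18 0.64 0 0.2 0.4" --pt "-0.21 0.8 0 0.232 0.4" --pt "-0.233 0.9 0 0.232 0.4" --pt "-0.233 0.9 0 0.232 0.4"

```text
time_s: 5.42
position: [424.0, 328.2, 156.7]
tool_rot: [0.042, 0.999, -0.0, -0.001]
ft_force: [0.2, -0.6, -2.2]
opening: 0.506
gripper_force: 41.6
```

Call:
move_arm --pt "0 0.1 -0.1 0 0.4" --pt "0 0.135 -0.2 0 0.4" --pt "0 0.135 -0.3 0 0.4" --pt "0 0.135 -0.36 0 0.4" --pt "0 0.135 -0.36 0 0.4"

```text
time_s: 6.05
position: [424.4, 365.6, 48.2]
tool_rot: [0.044, 0.999, -0.001, -0.002]
ft_force: [0.5, -0.2, -2.3]
opening: 0.5
gripper_force: 41.6
```

```bash
python3 - <<'E'
from m import *
a,b=grab('top'),grab('scene')
A=cv2.resize(a['image'][200:325,155:280],(400,400),interpolation=2); B=cv2.resize(b['image'][130:255,140:265],(400,400),interpolation=2)
cv2.imwrite('pics/c4.png',np.hstack([A,B])[:,:,::-1])
s=bot.sense(); R=Ro.from_quat(s['tool_rot']).as_matrix(); print(s['position'],np.arctan2(R[1,1],R[0,1]))
E
```

```text
[426.23051942 367.06950159  50.82739939] 1.4833587866872602
```

View pics/c4.png

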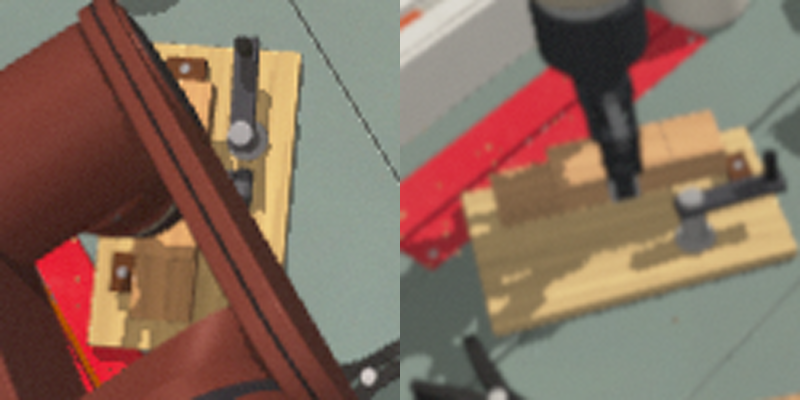

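The left half shows the rail clear of the end block (185,68) and the side block (120,270), with several mm spare on both. The right half shows it level, step up and thick end towards the end block. I'll lower it.

Call:
move_arm --pt "0 0 -0.05 0 0.4" --pt "0 0 -0.09 0 0.4" --pt "0 0 -0.107 0 0.4" --pt "0 0 -0.112 0 0.4" --pt "0 0 -0.117 0 0.4" --pt "0 0 -0.117 0 0.4"

```text
time_s: 6.9
position: [425.7, 367.4, 15.2]
tool_rot: [0.043, 0.999, 0.0, 0.0]
ft_force: [-0.6, 0.4, -1.6]
opening: 0.506
gripper_force: 41.7
```

Call:
move_arm --pt "0 0.003 0 0 0.4" --pt "0 0.006 0 0 0.4" --pt "0 0.009 0 0 0.4" --pt "0 0.012 0 0 0.4"

```text
time_s: 7.4
position: [425.5, 370.9, 15.0]
tool_rot: [0.043, 0.999, 0.0, 0.0]
ft_force: [-0.2, 0.3, -0.9]
opening: 0.512
gripper_force: 41.7
```

Call:
move_arm --pt "0.003 0 0 0 0.4" --pt "0.006 0 0 0 0.4" --pt "0.009 0 0 0 0.4" --pt "0.012 0 0 0 0.4"

```text
time_s: 7.9
position: [429.2, 370.8, 15.0]
tool_rot: [0.043, 0.999, -0.0, -0.0]
ft_force: [0.1, -0.5, -1.8]
opening: 0.505
gripper_force: 41.7
```

Call:
move_arm --pt "0 0.003 0 0 0.4" --pt "0 0.006 0 0 0.4" --pt "0 0.006 0 0 0.4"

```text
time_s: 8.28
position: [429.3, 371.1, 14.9]
tool_rot: [0.043, 0.999, -0.002, 0.0]
ft_force: [1.7, -6.8, 0.3]
opening: 0.509
gripper_force: 41.8
```

Call:
move_arm --pt "0.003 0 0 0 0.4" --pt "0.006 0 0 0 0.4" --pt "0.006 0 0 0 0.4"

```text
time_s: 8.65
position: [429.4, 371.1, 14.6]
tool_rot: [0.043, 0.999, -0.002, -0.002]
ft_force: [-4.2, -6.9, 4.4]
opening: 0.504
gripper_force: 42.2
```

Contact on both the side (-7 N) and the end (-4 N). Next: release, lift off and check.

Call:
move_arm --pt "0 0 0 0 0.55" --pt "0 -0.003 0 0 0.65" --pt "0 -0.003 0 0 0.75" --pt "0 -0.003 0 0 0.8"

```text
time_s: 9.15
position: [431.1, 371.9, 15.2]
tool_rot: [0.043, 0.999, 0.0, 0.0]
ft_force: [-0.2, -0.5, -1.1]
opening: 0.798
gripper_force: 0.0
```

Call:
move_arm --pt "0 0 0.08 0 0.8" --pt "0 0 0.2 0 0.8" --pt "0 0 0.35 0 0.8" --pt "0 0 0.45 0 0.6" --pt "-0.4 -0.7 0.45 0 0" --pt "-0.4 -0.7 0.45 0 0" --pt "-0.4 -0.7 0.45 0 0" --pt "-0.4 -0.7 0.45 0 0" --pt "-0.4 -0.7 0.45 0 0"

```text
time_s: 10.28
position: [309.4, 159.8, 149.7]
tool_rot: [0.045, 0.999, -0.0, 0.001]
ft_force: [0.4, 0.6, 0.6]
opening: -0.001
gripper_force: 0.0
```

```bash
python3 - <<'E'
from m import *
a,b=grab('top'),grab('scene')
A=cv2.resize(a['image'][200:325,175:265],(432,600),interpolation=2); B=cv2.resize(b['image'][150:250,145:275],(360,277),interpolation=2)
im=np.zeros((600,792,3),np.uint8); im[:,:432]=A; im[:277,432:]=B
cv2.imwrite('pics/c5.png',im[:,:,::-1]); save(a,'t5.png')
s=bot.sense(); print(s['position'])
E
```

```text
[311.52706179 161.7282336  150.65112481]
```

View pics/c5.png

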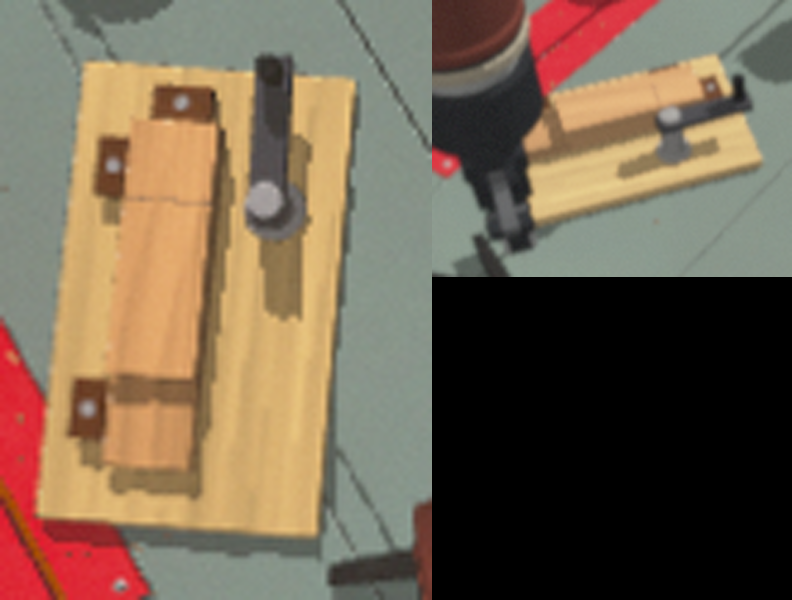

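The rail is seated with its step up, against the side blocks (113,165) and (88,408) and the end block (181,103). I'll press it gently with shut fingers to make sure it is flush, side first.

Call:
move_arm --pt "0.366 0.534 0 0 0" --pt "0.366 0.534 0 0 0" --pt "0.366 0.534 0 0 0" --pt "0.366 0.534 0 0 0" --pt "0.366 0.534 -0.2 0 0" --pt "0.366 0.534 -0.35 0 0" --pt "0.366 0.534 -0.43 0 0" --pt "0.366 0.534 -0.43 0 0"

```text
time_s: 11.38
position: [418.6, 321.3, 18.5]
tool_rot: [0.043, 0.999, -0.001, -0.002]
ft_force: [-0.5, 1.0, -0.4]
opening: 0.0
gripper_force: 0.0
```

Call:
move_arm --pt "0.001 0.015 0 0 0" --pt "0.002 0.03 0 0 0" --pt "0.003 0.035 0 0 0" --pt "0.003 0.04 0 0 0" --pt "0.003 0.04 0 0 0"

```text
time_s: 12.0
position: [421.6, 334.0, 21.2]
tool_rot: [0.043, 0.999, 0.0, 0.0]
ft_force: [-0.4, -0.4, 0.2]
opening: 0.001
gripper_force: 0.0
```

Not touching yet; continue 1 mm at a time.

Call:
move_arm --pt "0 0.003 0 0 0" --pt "0 0.006 0 0 0" --pt "0 0.009 0 0 0" --pt "0 0.009 0 0 0"

```text
time_s: 12.5
position: [421.6, 336.3, 21.0]
tool_rot: [0.043, 0.999, -0.0, -0.0]
ft_force: [0.5, -2.0, 0.7]
opening: 0.002
gripper_force: 1.1
```

Call:
move_arm --pt "0 0.003 0 0 0" --pt "0 0.006 0 0 0" --pt "0 0.006 0 0 0"

```text
time_s: 12.88
position: [421.6, 336.5, 20.9]
tool_rot: [0.043, 0.999, -0.002, -0.0]
ft_force: [-0.3, -9.9, 5.3]
opening: -0.002
gripper_force: 5.2
```

Call:
move_arm --pt "0 -0.04 0 0 0" --pt "0 -0.05 0.1 0 0" --pt "0 -0.05 0.25 0 0" --pt "-0.348 0.136 0.25 0 0" --pt "-0.348 0.136 0.25 0 0" --pt "-0.348 0.136 0.25 0 0" --pt "-0.348 0.136 0.1 0 0" --pt "-0.348 0.136 0 0 0" --pt "-0.348 0.136 -0.01 0 0" --pt "-0.348 0.136 -0.01 0 0"

```text
time_s: 14.12
position: [318.1, 379.3, 18.6]
tool_rot: [0.044, 0.999, 0.0, 0.0]
ft_force: [0.4, 1.0, -0.7]
opening: -0.004
gripper_force: 0.0
```

Call:
move_arm --pt "0.012 -0.001 0 0 0" --pt "0.024 -0.002 0 0 0" --pt "0.027 -0.002 0 0 0" --pt "0.03 -0.003 0 0 0" --pt "0.03 -0.003 0 0 0"

```text
time_s: 14.75
position: [326.2, 378.3, 18.0]
tool_rot: [0.043, 0.999, -0.0, -0.0]
ft_force: [-0.4, 0.1, -0.6]
opening: 0.0
gripper_force: 0.0
```

Call:
move_arm --pt "0.003 0 0 0 0" --pt "0.006 0 0 0 0" --pt "0.009 0 0 0 0" --pt "0.009 0 0 0 0"

```text
time_s: 15.25
position: [328.6, 378.3, 17.9]
tool_rot: [0.043, 0.999, -0.0, -0.0]
ft_force: [-1.6, -0.8, 1.1]
opening: 0.003
gripper_force: 0.9
```

Call:
move_arm --pt "0.003 0 0 0 0" --pt "0.006 0 0 0 0" --pt "0.006 0 0 0 0"

```text
time_s: 15.62
position: [329.6, 378.2, 17.9]
tool_rot: [0.043, 0.999, -0.0, -0.001]
ft_force: [-6.8, -0.1, 4.8]
opening: -0.004
gripper_force: 3.0
```

Flush at the end too (-7 N). Now to find the knob and pivot from that top picture.

```bash
python3 - <<'E'
from m import *
f=grab('top'); P=lambda p:((p[0]+.5)/4.8-.5+175,(p[1]+.5)/4.8-.5+200)
print('knob',onz(f,*P((270,68)),79),'pivot cap',onz(f,*P((266,199)),55))
for l,p in [((-60,29),(88,408)),((60,29),(113,165)),((92,0),(181,103))]: print(l,onz(f,*P(p),26)[:2].round(1))
w=[onz(f,*P(p),26) for p in ((88,408),(113,165),(181,103))]
t,th,r=fit([(-60,29),(60,29),(92,0)],w); print(t,th,r.round(1))
R=np.array([[np.cos(th),-np.sin(th)],[np.sin(th),np.cos(th)]])
for q in ((45,-50),(107,-50),(45,12)): print(q,(R@q+t).round(1))
E
```

```text
knob [527.60507244 314.3014823   79.        ] pivot cap [467.73094899 318.79909918  55.        ]
(-60, 29) [369.8 409.2]
(60, 29) [489.5 399.1]
(92, 0) [520.3 365.4]
[427.57016896 374.72503148] -0.09091743468617959 [[-0.6  0.1]
 [-0.5  0.9]
 [ 1.1 -1. ]]
(45, -50) [467.8 320.8]
(107, -50) [529.6 315.2]
(45, 12) [473.5 382.6]
```

Call:
move_arm --pt "-0.03 0 0 0 0" --pt "-0.04 0 0.12 0 0.1" --pt "-0.04 0 0.34 0 0.5" --pt "0.3 -0.1 0.37 0 0.5" --pt "0.657 -0.217 0.37 0 0.5" --pt "0.657 -0.217 0.37 0 0.5" --pt "0.657 -0.217 0.37 0 0.5" --pt "0.657 -0.217 0.25 0 0.5" --pt "0.657 -0.217 0.14 0 0.5" --pt "0.657 -0.217 0.14 0 0.5" --newtons 20

```text
time_s: 16.92
position: [525.2, 311.9, 56.6]
tool_rot: [0.043, 0.999, -0.002, -0.003]
ft_force: [0.2, 0.4, 0.6]
opening: 0.499
gripper_force: 0.0
```

Call:
move_arm --pt "0 0 0 0 0.4" --pt "0 0 0 0 0.3" --pt "0 0 0 0 0.2" --pt "0 0 0 0 0.12" --pt "0 0 0 0 0.08" --pt "0 0 0 0 0.08"

```text
time_s: 17.68
position: [528.5, 313.6, 61.2]
tool_rot: [0.043, 0.999, 0.0, 0.001]
ft_force: [-0.6, 0.0, 6.3]
opening: 0.131
gripper_force: 19.7
```

Knob gripped (11 mm opening). Now the arc.

Call:
move_arm --pt "0 0.041 0.006 0 0.08" --pt "-0.009 0.082 0.006 0 0.08" --pt "-0.025 0.119 0.006 0 0.08" --pt "-0.049 0.153 0.006 0 0.08" --pt "-0.079 0.182 0.006 0 0.08" --pt "-0.114 0.204 0.006 0 0.08" --pt "-0.153 0.218 0.006 0 0.08" --pt "-0.187 0.224 0.006 0 0.08" --pt "-0.187 0.224 0.006 0 0.08"

```text
time_s: 18.8
position: [470.2, 380.0, 61.6]
tool_rot: [0.043, 0.999, -0.001, -0.001]
ft_force: [0.3, -6.1, 1.5]
opening: 0.127
gripper_force: 20.0
```

Call:
move_arm --pt "0 0 0 0 0.2" --pt "0 0 0 0 0.3" --pt "0 0 0 0 0.4" --pt "0 0 0.15 0 0.4" --pt "0 0 0.35 0 0.4" --pt "-0.4 -0.6 0.35 0 0.4" --pt "-0.4 -0.6 0.35 0 0.4" --pt "-0.4 -0.6 0.35 0 0.4" --pt "-0.4 -0.6 0.35 0 0.4" --pt "-0.4 -0.6 0.35 0 0.4"

```text
time_s: 20.05
position: [351.1, 199.5, 166.9]
tool_rot: [0.044, 0.999, 0.0, 0.0]
ft_force: [0.4, 1.0, 0.0]
opening: 0.399
gripper_force: 0.0
```

```bash
python3 - <<'E'
from m import *
a,b=grab('top'),grab('scene')
A=cv2.resize(a['image'][200:325,175:265],(432,600),interpolation=2); B=cv2.resize(b['image'][140:330,140:360],(360,311),interpolation=2);C=cv2.resize(a['image'][120:290,230:385],(263,289),interpolation=2)
im=np.zeros((600,792,3),np.uint8); im[:,:432]=A; im[:311,432:]=B; im[311:,432:695]=C
cv2.imwrite('pics/c6.png',im[:,:,::-1])
E
```

```text
(no output)
```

View pics/c6.png

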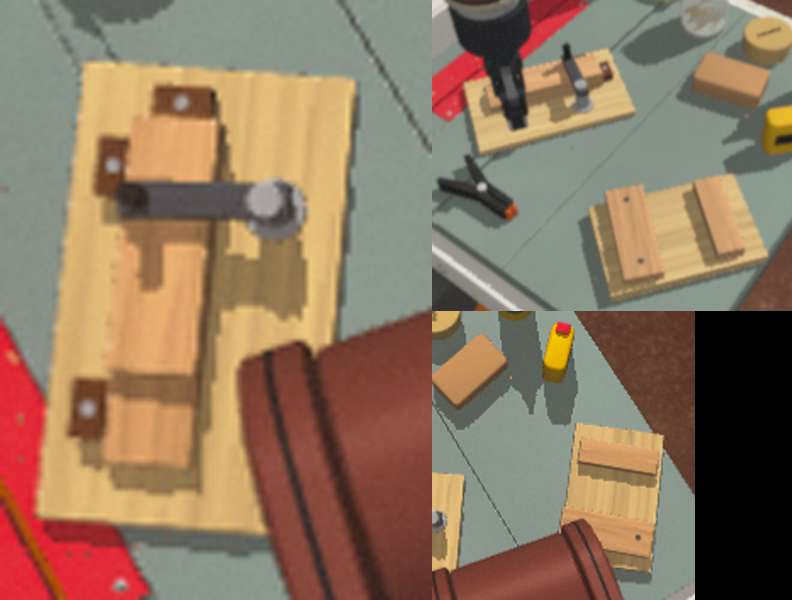

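The bar lies across the rail, the boards are undisturbed, and the tape and sanding block haven't moved. I'll measure the bar's angle.

```bash
python3 - <<'E'
from m import *
f=grab('top'); P=lambda p:((p[0]+.5)/4.8-.5+175,(p[1]+.5)/4.8-.5+200)
img=f['image'].astype(float); v=255-img.max(2)  # darkness
W=[[],[]]
for u in range(207,223):
    col=cv2.GaussianBlur(f['image'][:, u:u+1].max(2),(1,1),0).astype(float).ravel()[228:256]
    # bar mask: weakly saturated dark
    c=f['image'][228:256,u].astype(float); sat=(c.max(1)-c.min(1)); d=np.where((sat<25)&(c.max(1)<130))[0]
    if len(d)>3: W[0].append(u); W[1].append(228+(d.min()+d.max())/2)
print(list(zip(*W)))
w=np.array([onz(f,u,y,53)[:2] for u,y in zip(*W)])
p=np.polyfit(w[:,1],w[:,0],1); print('bar world ang',np.pi/2-np.arctan(p[0]))
k=onz(f,*P((131,196)),79);
for pv in ((467,318.5),(466,317.8)): print('knob',k,np.arctan2(k[1]-pv[1],k[0]-pv[0]))
print('pivot',onz(f,*P((268,200)),55))
# rail edges (z=40), right edge of thick part
for q in ((217,122),(199,372),(133,115),(113,372)): print(q,onz(f,*P(q),40)[:2].round(1))
E
```

```text
[(207, np.float64(241.0)), (208, np.float64(241.0)), (209, np.float64(241.0)), (210, np.float64(241.0)), (211, np.float64(241.0)), (212, np.float64(241.0)), (213, np.float64(241.0)), (214, np.float64(241.0)), (215, np.float64(241.0)), (216, np.float64(241.0)), (217, np.float64(241.0)), (218, np.float64(241.0)), (219, np.float64(241.5)), (220, np.float64(241.0)), (221, np.float64(241.0)), (222, np.float64(241.0))]
bar world ang 1.5471566052802401
knob [467.46319862 379.59248767  79.        ] 1.5632145477868296
knob [467.46319862 379.59248767  79.        ] 1.5471215195741779
pivot [467.22919233 317.8299587   55.        ]
(217, 122) [508.1 345.1]
(199, 372) [386.1 352.7]
(133, 115) [512.4 386.8]
(113, 372) [386.7 394.4]
```

```bash
cat > ang.py <<'E'
from m import *
def edge(g,fix,rng,axis,sign):
    """subpixel strongest edge of given sign along each line"""
    out=[]
    for k in fix:
        l=(g[rng[0]:rng[1],k] if axis==0 else g[k,rng[0]:rng[1]]).astype(float)
        d=np.clip(sign*np.diff(l),0,None); i=d.argmax(); a=slice(max(0,i-1),i+2)
        out.append(rng[0]+.5+(d[a]*np.arange(len(d))[a]).sum()/d[a].sum())
    return [(k,o) if axis==0 else (o,k) for k,o in zip(fix,out)]
def ang(f,pts,z):
    w=np.array([onz(f,*p,z)[:2] for p in pts],np.float32)
    vx,vy,x,y=cv2.fitLine(w,cv2.DIST_HUBER,0,.01,.01).ravel(); r=(w-[x,y])@[-vy,vx]
    return np.arctan2(vy,vx)%np.pi, np.abs(r).mean(), (x,y)
def run():
    f=grab('top'); I=f['image']; r=I[...,0]
    o={}
    o['bar far']=ang(f,edge(r,range(204,220),(232,242),0,-1),53)
    o['bar near']=ang(f,edge(r,range(204,217),(241,250),0,1),53)
    o['base far']=ang(f,edge(r,range(196,244),(208,220),0,1),12)
    o['base left']=ang(f,edge(r,range(218,270),(180,197),1,1),12)
    o['base right']=ang(f,edge(r,range(220,265),(240,255),1,-1),12)
    o['rail left']=ang(f,edge(r,range(250,275),(195,206),1,1),40)
    o['rail right']=ang(f,edge(r,range(250,275),(212,222),1,-1),40)
    for k,v in o.items(): print(k,round(v[0],4),'res',round(v[1],2),np.round(v[2],1))
E
python3 -c "
from ang import *
run()"
```

```text
bar far 1.5342 res 0.79 [477.4 363.4]
bar near 1.5342 res 0.07 [458.9 366.9]
base far 1.4819 res 0.33 [540.2 352.8]
base left 3.0531 res 0.26 [458.  425.2]
base right 3.0562 res 0.2 [457.9 285.8]
rail left 0.1561 res 4.5 [423.5 392.6]
rail right 3.0701 res 0.31 [422.2 352. ]
```

The jig's yaw is -0.088 and the bar is at 1.534 world, so the bar angle is about 1.62. I'll nudge the knob back about 3 mm along +x with shut fingers.

Call:
move_arm --pt "0.294 0.598 0 0 0" --pt "0.294 0.598 0 0 0" --pt "0.294 0.598 0 0 0" --pt "0.294 0.598 0 0 0" --pt "0.294 0.598 -0.15 0 0" --pt "0.294 0.598 -0.3 0 0" --pt "0.294 0.598 -0.35 0 0" --pt "0.294 0.598 -0.35 0 0"

```text
time_s: 21.25
position: [439.3, 379.4, 61.1]
tool_rot: [0.043, 0.999, -0.001, -0.001]
ft_force: [0.4, -0.1, -0.8]
opening: -0.001
gripper_force: 0.0
```

Call:
move_arm --pt "0.02 0 0 0 0" --pt "0.035 0 0 0 0" --pt "0.042 0 0 0 0" --pt "0.048 0 0 0 0" --pt "0.048 0 0 0 0"

```text
time_s: 21.88
position: [454.5, 379.8, 61.9]
tool_rot: [0.043, 0.999, 0.0, 0.0]
ft_force: [0.2, 0.5, -0.7]
opening: -0.004
gripper_force: 0.0
```

Call:
move_arm --pt "-0.03 0 0 0 0" --pt "-0.05 0 0.15 0 0" --pt "-0.05 0 0.35 0 0" --pt "-0.35 -0.6 0.35 0 0" --pt "-0.35 -0.6 0.35 0 0" --pt "-0.35 -0.6 0.35 0 0" --pt "-0.35 -0.6 0.35 0 0" --pt "-0.35 -0.6 0.35 0 0"

```text
time_s: 22.88
position: [349.3, 199.7, 167.1]
tool_rot: [0.044, 0.999, 0.0, 0.001]
ft_force: [0.3, 1.2, 0.5]
opening: 0.001
gripper_force: 0.0
```

```bash
python3 -c "
from ang import *
run()"
```

```text
bar far 1.4764 res 0.26 [480.6 366.8]
bar near 1.4704 res 0.27 [461.4 363.5]
base far 1.4825 res 0.33 [540.4 354.2]
base left 3.0536 res 0.26 [468.7 424.3]
base right 3.056 res 0.2 [457.9 285.8]
rail left 0.2191 res 4.72 [423.5 392. ]
rail right 3.0615 res 0.29 [416.8 352.3]
```

The bar is now at about 1.56 rad. One last look.

```bash
python3 - <<'E'
from m import *
a,b=grab('top'),grab('scene')
A=cv2.resize(a['image'][200:325,175:265],(432,600),interpolation=2); B=cv2.resize(b['image'][140:330,140:360],(360,311),interpolation=2)
im=np.zeros((600,792,3),np.uint8); im[:,:432]=A; im[:311,432:]=B
cv2.imwrite('pics/c7.png',im[:,:,::-1])
E
```

```text
(no output)
```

View pics/c7.png

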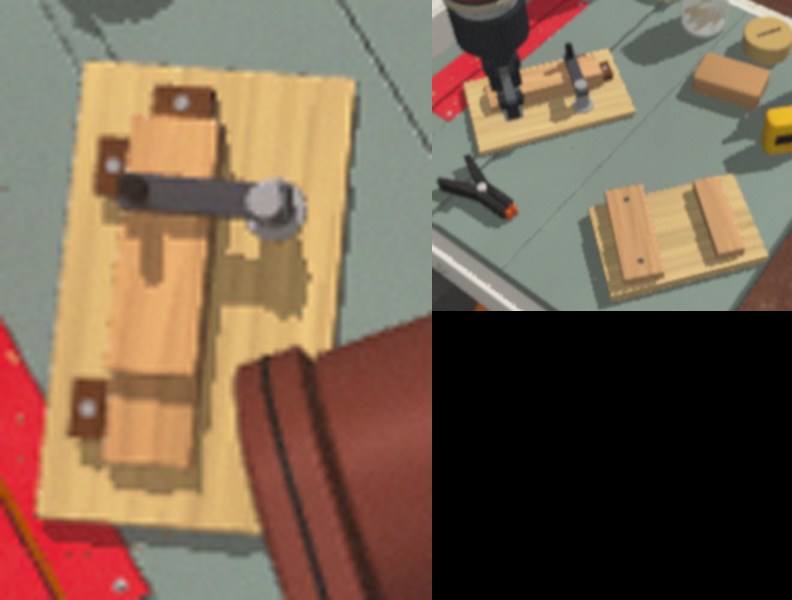

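The rail is flush with all three blocks, the bar runs parallel to the jig's short edge across it, and the boards are in place.

```bash
python3 -c "
from plant import bot
print(bot.hand_in())"
```

```text
the job is handed in; nothing more can be done
None
```

I handed the job in at about 23 s: the rail lies step up in the jig, pressed flush against the side and end blocks, with the hold-down bar across it at about 1.56 rad; in the camera views the pile boards, tape measure and sanding block look unmoved.

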